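Sweep the offcuts into the scrap tray

TASK

Clear the green sawing board: with the closed fingers, sweep the three pale pine offcuts along the board and over its end into the black scrap tray, not the orange dowel tray. Only push them, never pick them up. Leave the dark turned knob standing where it is on the board, leave the glue bottle and the try square alone, and finish with the hand clear.

Things in the scene. Friction and masses are not known exactly. Their poses are not given: they have to be found in the camera images.
- board: Fixed flat green-painted sawing board, 300 mm along its x, 300 mm along its y, 60 mm thick, no rim or fence. Origin at the centre of its underside, z up; top face 60 mm above the origin (and above the bench). The two trays stand against its two y ends (at +y or -y of the board, changing from run to run), turned the same way as the board. The three offcuts and the knob lie side by side on it in four lanes along its y, about 60 mm apart, in any order.
- scrap_tray: Fixed open black plastic tray, outside 300 mm (its x) by 140 mm (its y) by 58 mm high, walls and floor 5 mm; origin at the centre of its underside. Its rim is 2 mm below the board's top and 1 mm from the board's end, so what is swept over that end drops in. Its centre is 221 mm from the board's centre.
- dowel_tray: Fixed open orange tray of the same size with pale round dowels lying in it, against the other end of the board; origin at the centre of its underside. Nothing is to go into it.
- offcut_block: Pale pine offcut, a plain block 48 mm (its x) by 34 mm (its y). Height 22 mm, origin at mid-height (its centre), z up; starts lying flat on the board, about 20 g, slides and turns freely.
- offcut_notched: Pale pine offcut, 48 mm (its x) by 34 mm (its y), with one corner (24 by 16 mm, at +x, -y) sawn out. Height 22 mm, origin at mid-height (centre of the 48 by 34 mm outline), z up; starts lying flat on the board, about 20 g, slides and turns freely.
- offcut_round: Pale pine offcut, a round disc 44 mm in diameter (a hole-saw plug), lying flat. Height 22 mm, origin at mid-height (its centre), z up; starts lying flat on the board, about 20 g, slides and turns freely.
- knob: Dark turned wooden knob, 30 mm diameter, 40 mm tall, 40 g, standing upright on the board; origin at the centre of its underside. Leave it standing in its place.
- glue_bottle: White glue bottle, 60 mm diameter, 110 mm tall, red cap, standing on the bench to the right of the trays; origin at the centre of its underside. Leave alone.
- try_square: Try square lying on the bench to the left of the trays: dark wooden stock 120 mm by 22 mm by 18 mm along its y and a steel blade 150 mm long along its +x; origin at the centre of the stock's underside. Leave alone.

How it is judged:
By the outcome, as a careful person would: the job done as asked, in the order asked, and still so for the second after the job is handed in, with the robot touching nothing.
It also fails if it takes over 64 s, if anything falls off the work surface, if the arm or the gripper's body presses on something with over 40 N, if the wrist force passes 120 N, or if a joint passes its speed limit or range.

ROBOT

A 7-joint arm with a two-finger parallel gripper is mounted at the origin on the work surface. World frame = base frame: x ahead of the robot, y to its left, z up, the work surface at z = 0. Lengths are in m, angles in rad, forces in N, time in s.
With the tool pointing down it reaches from about 0.4 to 0.85 m from the base axis. Payload 10.4 kg.
Tool frame: the origin (TCP) lies midway between the tips of the shut fingers; the grasp point (between the pads) lies 19 mm behind it (grip_point_offset is the distance from the TCP to the grasp point, in m); y points along the fingers, z is the direction in which the jaws open and shut, and the axes are right-handed (so a half turn about y gives the same grasp; the last joint's range is limited). The gripper opens to 85 mm and grips with 20 to 120 N. Pads are 22 mm wide; open, the fingers measure 114 mm over their backs; the gripper's body (76 mm by 85 mm) begins 54 mm behind the grasp point. The pads swing forward as they close: fully open they stand 13 mm farther back than shut.
Start: joints at [-1.169, 0.332, -0.065, 1.46, 0.022, 1.35, -0.088], TCP at [0.258, 0.569, 0.194] pointing down, gripper open.
Joint ranges: [-2.6, 2.6], [-0.5, 2.12], [-1.47, 1.34], [0.16, 2.42], [-1.27, 4.41], [0.06, 2.06], [-2.6, 2.6]. Speed limits (rad/s): [2.22, 2.22, 2.79, 2.79, 3.14, 3.14, 3.14].

INTERFACE

Orientations are given as a unit quaternion [x, y, z, w].
In Python, from workcell import * gives the robot as it stands.
- The arm moves only by the tool send_rows, never from a script. Its argument "motion" is a list of rows, each a list of 7 numbers: the opening in per cent of the stroke, from 0 (shut) to 100 (fully open), then the shift along the tool's x, y, z in m, then the turn, a rotation vector about the tool's x, y, z in rad. In form: [[claw, tx, ty, tz, ax, ay, az], ...]. A call has 1 to 10 rows; each row is the pose to reach, as a shift and turn from the pose commanded when the call began, along the tool's axes at that moment; what a row does not reach only later rows make up. A row lasts 1/12 s, in which the tool goes at most 41.7 mm and 7.16 degrees, less where a joint would pass 70% of its speed; a pose out of reach is approached as far as the arm can. A call with a gripper value outside its range is refused whole. The fingers move at their own pace and stop on an object; "squeeze" is the grip in N (left out, the last holds). Time passes only in rows, so rows that repeat a pose let the fingers close. It gives the time, the measured TCP pose, the force and the opening at its end, in the units of the state.
- get_obs(): the state, without advancing time (a new reading comes with each control period).
- camera(name): name is "side" or "top" or "wrist"; returns a dict with "pixels" (400x640x3 uint8, red, green, blue), "range_z" (400x640 float32, m along the optical axis (not along the pixel's ray), 0 where there is no reading), "fovy" (degrees; the focal length in pixels is half the picture's height over the tangent of half this angle, whatever the lens; pixels are square), "cx", "cy" (the principal point, pixels), "view" (4x4, takes a point from world to camera coordinates); the wrist camera has in their place "T_tool_cam" (4x4, takes a point from camera to tool coordinates, whose origin is the TCP and whose axes are the tool frame's). Camera axes: x right, y down, z forward; pixel columns grow to the right and rows downward; lengths in m; the calibration is good to about 2 mm. A picture is of the moment at which its call begins: read the wrist's pose just before it.
- hand_in(): hands the job in, once; it reports no verdict.
The state is a dict: "clock": time; "joint_pos": joint angles; "joint_velocities": joint speeds; "tau": joint torques, N m; "position": TCP position; "ee_rot": TCP orientation; "ft_force": force on the tool from outside, world axes, zero at the start; "torque": the same for the moment, N m; "grip_width": opening from 0.0 (shut) to 1.0 (fully open).
Only numpy, scipy, OpenCV 4.12 (cv2) and the standard library are available. Lean on these libraries where they do the work, as an engineer would, in place of code of your own. Each camera call takes 0.05 s, during which the arm holds its last target.

## Working session

There is one attempt and no reset: what is moved stays moved. The work goes in short steps, Python scripts to look and compute and a tool call to move; the robot and the scene stay as the last step left them, time stands still between calls to the robot, and variables do not carry over. Pictures are saved under pics/ and viewed, and the job is handed in when it is done.

Besides the shell and the picture viewer there is one more tool, called after "Request:" in YAML: its name, and indented under it one key for each argument. send_rows: Moves the arm, as the interface text tells. Its arguments: {"type":"object","properties":{"motion":{"type":"array"},"squeeze":{"type":"number"}},"required":["motion"]}

```bash
mkdir -p pics; ls
cat > h.py <<'E'
from workcell import *
import numpy as np, cv2
def K(c):
    f=200/np.tan(np.radians(c["fovy"])/2); return f
def world(c,T_cw=None):
    f=K(c); z=c["range_z"]; v,u=np.mgrid[0:400,0:640]
    P=np.stack([(u-c["cx"])/f*z,(v-c["cy"])/f*z,z],-1)
    T=np.linalg.inv(c["view"]) if T_cw is None else T_cw
    W=P@T[:3,:3].T+T[:3,3]; W[z<=0]=np.nan
    return W
def save(c,n): cv2.imwrite("pics/"+n,c["pixels"][:,:,::-1])
E
python3 - <<'E'
from h import *
o=get_obs(); print({k:np.round(v,3) for k,v in o.items()})
for n in("top","side"):
    c=camera(n); save(c,n+"1.png"); np.savez(n+"1.npz",**c); print(n,c["fovy"],c["cx"],c["cy"],np.round(c["view"],3).tolist())
E
```

```text
pics
{'clock': np.float64(0.0), 'joint_pos': array([-1.169,  0.333, -0.065,  1.461,  0.022,  1.35 , -0.089]), 'joint_velocities': array([ 0.   , -0.001, -0.001, -0.   ,  0.001, -0.002,  0.   ]), 'tau': array([ 0.0000e+00, -6.2545e+01,  4.9000e-02, -3.9160e+01,  1.6000e-02,
        1.0000e-02, -0.0000e+00]), 'position': array([0.257, 0.569, 0.193]), 'ee_rot': array([ 0.692, -0.149,  0.149, -0.691]), 'ft_force': array([-0.929,  0.084,  0.544]), 'torque': array([ 0.01 ,  0.003, -0.022]), 'grip_width': np.float64(0.999)}
top 49.16213606387081 319.1341096820988 196.83529282838728 [[0.024, -1.0, 0.01, -0.017], [-0.996, -0.024, -0.085, 0.534], [0.085, -0.008, -0.996, 1.35], [0.0, 0.0, 0.0, 1.0]]
side 52.058727431138244 321.83582089504256 201.84035784310905 [[-0.897, -0.442, 0.015, 0.46], [-0.349, 0.687, -0.637, 0.238], [0.272, -0.577, -0.77, 0.986], [0.0, 0.0, 0.0, 1.0]]
```

View pics/top1.png

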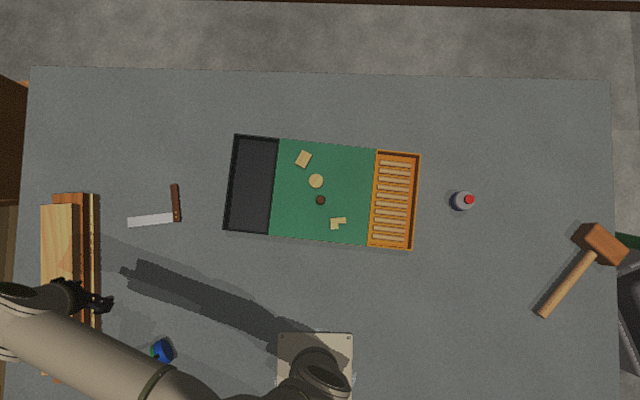

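View pics/side1.png

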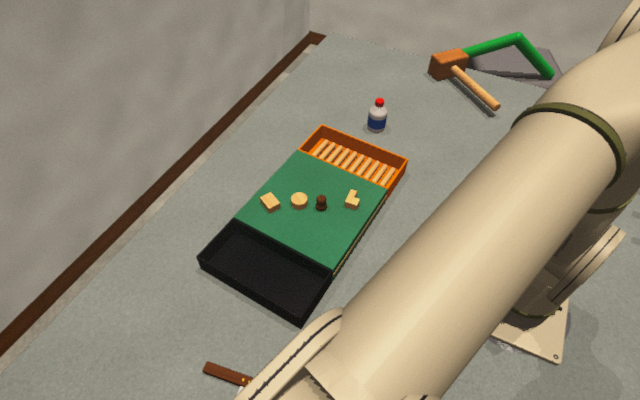

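The top view has the black tray at the left (+y, about pixel 250,185) and the orange tray at the right (-y, about 395,200). On the board are the block (303,159), disc (316,181), knob (320,200) and notched piece (338,223). Next I measure them.

```bash
cat > meas.py <<'E'
from h import *
def seg(c,board=None):
    W=world(c); hsv=cv2.cvtColor(c["pixels"],cv2.COLOR_RGB2HSV); H,S,V=[hsv[...,i].astype(int) for i in range(3)]
    return W,H,S,V
def run(c):
    W,H,S,V=seg(c)
    g=(H>65)&(H<95)&(S>100)&(abs(W[...,2]-.06)<.012)
    n,l,st,_=cv2.connectedComponentsWithStats(g.astype(np.uint8)); k=1+np.argmax(st[1:,4]); g=l==k
    pts=W[g][:,:2].astype(np.float32); r=cv2.minAreaRect(pts); print("board",r,"z",np.median(W[g][:,2]))
    hull=cv2.convexHull(np.argwhere(g)[:,::-1].astype(np.int32)); m=np.zeros(g.shape,np.uint8); cv2.fillConvexPoly(m,hull,1)
    o=(m>0)&(W[...,2]>.068)
    n,l,st,ce=cv2.connectedComponentsWithStats(o.astype(np.uint8))
    for i in range(1,n):
        if st[i,4]<20: continue
        p=W[l==i]; zt=np.percentile(p[:,2],90); q=p[p[:,2]>zt-.006]
        rr=cv2.minAreaRect(q[:,:2].astype(np.float32))
        print(np.round(ce[i]),st[i,4],"ztop",round(float(zt),4),"mean",np.round(q.mean(0),4),"rect",np.round(rr[0],4),np.round(rr[1],4),round(rr[2],1),"V",V[l==i].mean())
if __name__=="__main__":
    for n in("top","side"):
        c=dict(np.load(n+"1.npz")); print(n); run(c)
        c["fovy"]=float(c["fovy"])
    c=dict(np.load("top1.npz")); cv2.imwrite("pics/top1z.png",cv2.resize(c["pixels"][120:265,210:430,::-1],None,fx=3.5,fy=3.5,interpolation=cv2.INTER_CUBIC))
E
python3 meas.py
```

```text
top
board ((0.5490460991859436, -0.010919272899627686), (0.29924410581588745, 0.29567694664001465), 85.15650939941406) z 0.061026030770252926
[303. 159.] 189 ztop 0.0865 mean [0.6444 0.0469 0.084 ] rect [0.6455 0.0468] [0.0342 0.0468] 63.4 V 157.84656084656083
[316. 180.] 169 ztop 0.0863 mean [0.5802 0.0072 0.0839] rect [0.5814 0.0067] [0.0402 0.0421] 1.6 V 159.57396449704143
[320. 199.] 75 ztop 0.1026 mean [ 0.522  -0.0079  0.1005] rect [ 0.5217 -0.0081] [0.0239 0.0208] 1.2 V 72.14666666666666
[337. 222.] 144 ztop 0.087 mean [ 0.4557 -0.0592  0.0842] rect [ 0.4537 -0.0622] [0.033  0.0481] 1.4 V 158.50694444444446
side
board ((0.5472718477249146, -0.008864089846611023), (0.30021190643310547, 0.29796135425567627), 85.03785705566406) z 0.06126583835904997
[352. 199.] 200 ztop 0.0852 mean [ 0.4542 -0.0555  0.0833] rect [ 0.4526 -0.0607] [0.0338 0.0484] 4.8 V 194.42
[269. 201.] 249 ztop 0.0847 mean [0.6432 0.0498 0.0831] rect [0.6449 0.0489] [0.0346 0.0501] 63.1 V 197.91164658634537
[298. 200.] 222 ztop 0.085 mean [0.578  0.0099 0.083 ] rect [0.5788 0.0086] [0.0395 0.0465] 28.4 V 200.31981981981983
[321. 202.] 144 ztop 0.1019 mean [ 0.5201 -0.0036  0.1006] rect [ 0.5207 -0.0037] [0.0226 0.0244] 73.3 V 70.66666666666667
```

View pics/top1z.png

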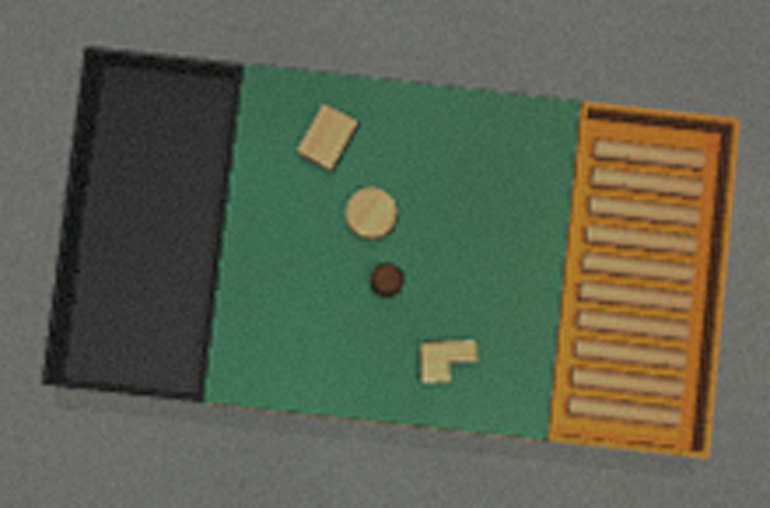

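```bash
cat >> h.py <<'E'
from scipy.spatial.transform import Rotation as R
C=np.array([.548,-.010]); TH=np.radians(4.95)
d=np.array([np.sin(TH),np.cos(TH)]); a=np.array([np.cos(TH),-np.sin(TH)])
def w2b(p): p=np.asarray(p)[:2]-C; return np.array([p@a,p@d])
def b2w(A,D): return C+A*a+D*d
def tgt(): # tool x along +d, y down
    x=np.array([*d,0]); y=np.array([0,0,-1.]); return R.from_matrix(np.stack([x,y,np.cross(x,y)],1))
def go(A,D,z,turn=True):
    o=get_obs(); r=R.from_quat(o["ee_rot"]); p=np.array([*b2w(A,D),z])-o["position"]
    cand=[tgt(),tgt()*R.from_rotvec([0,np.pi,0])]
    rv=[(r.inv()*c).as_rotvec() for c in cand]; rv=min(rv,key=np.linalg.norm)
    print("t",np.round(o["clock"],2),"now",np.round(w2b(o["position"]),4),np.round(o["position"],4),"shift",np.round(r.inv().apply(p),4),"turn",np.round(rv,4),"F",np.round(o["ft_force"],1),"w",o["grip_width"].round(3))
E
python3 - <<'E'
from h import *
o=get_obs(); print(R.from_quat(o["ee_rot"]).as_matrix().round(3))
go(.09,.01,.19); go(.09,.005,.13)
E
```

```text
[[ 0.911 -0.     0.412]
 [-0.412 -0.001  0.911]
 [ 0.    -1.    -0.001]]Traceback (most recent call last):
  File "<stdin>", line 3, in <module>
  File "h.py", line 23, in go
    print("t",np.round(o["clock"],2),"now",np.round(w2b(o["position"]),4),np.round(o["position"],4),"shift",np.round(r.inv().apply(p),4),"turn",np.round(rv,4),"F",np.round(o["ft_force"],1),"w",o["grip_width"].round(3))
                                                                                                                                                                                                 ^^^^^^^^^^^^^^^^^^^^^
AttributeError: 'float' object has no attribute 'round'
```

```bash
sed -i 's/o\["grip_width"\].round(3)/round(float(o["grip_width"]),3)/' h.py
python3 - <<'E'
from h import *
go(.092,-.01,.20)
for p in [(.6444,.0479),(.580,.0078),(.5211,-.006),(.453,-.0615)]: print(w2b(p).round(4))
E
```

```text
t 0.1 now [-0.3395  0.5519] [0.2574 0.5691 0.1934] shift [ 0.5935 -0.0061 -0.3868] turn [1.1000e-03 1.2324e+00 8.0000e-04] F [-1.1  0.3  0.2] w 1.002
[0.091 0.066]
[0.0303 0.0205]
[-0.0271  0.0017]
[-0.0902 -0.0595]
```

Request:
send_rows:
  motion:
    - [0,0.03,0,-0.02,0,0.06,0]
    - [0,0.06,0,-0.04,0,0.12,0]
    - [0,0.09,0,-0.06,0,0.18,0]
    - [0,0.12,0,-0.08,0,0.24,0]
    - [0,0.15,0,-0.1,0,0.3,0]
    - [0,0.18,0,-0.12,0,0.36,0]
    - [0,0.21,0,-0.14,0,0.42,0]
    - [0,0.24,0,-0.16,0,0.48,0]
    - [0,0.27,0,-0.175,0,0.54,0]
    - [0,0.3,0,-0.195,0,0.6,0]
  squeeze: 20

```text
clock: 0.93
position: [0.4511, 0.267, 0.194]
ee_rot: [-0.616, 0.348, -0.347, 0.616]
ft_force: [-0.2, 0.3, 1.0]
grip_width: -0.0
```

Run:
```python
from h import *
go(.092,-.01,.20); print(get_obs()["joint_pos"])
```

```text
t 0.93 now [-0.1204  0.2676] [0.4511 0.267  0.194 ] shift [ 0.3494 -0.0061  0.0081] turn [ 1.000e-04  6.299e-01 -2.000e-04] F [-0.2  0.3  1. ] w -0.0
[-0.81625197  0.10499678  0.2101194   1.73788486 -0.02295249  1.30107768
 -0.05760215]
```

Request:
send_rows:
  motion:
    - [0,0.035,0,0,0,0.07,0]
    - [0,0.07,0,0,0,0.14,0]
    - [0,0.105,0,0,0,0.21,0]
    - [0,0.14,0,0,0,0.28,0]
    - [0,0.175,0,0,0,0.35,0]
    - [0,0.21,0,0,0,0.42,0]
    - [0,0.245,0,0,0,0.49,0]
    - [0,0.28,0,0,0,0.56,0]
    - [0,0.31,0,0.005,0,0.61,0]
    - [0,0.34,0,0.005,0,0.63,0]

```text
clock: 1.77
position: [0.6322, -0.0208, 0.1937]
ee_rot: [-0.478, 0.521, -0.521, 0.478]
ft_force: [0.7, 0.8, -0.0]
grip_width: -0.0
```

Request:
send_rows:
  motion:
    - [0,0,0,0,0,0,0]
    - [0,0,0,0,0,0,0]

```text
clock: 1.93
position: [0.6314, -0.022, 0.1933]
ee_rot: [0.478, -0.521, 0.521, -0.477]
ft_force: [0.6, 0.1, -0.2]
grip_width: -0.0
```

Run:
```python
from h import *
o=get_obs(); print(R.from_quat(o["ee_rot"]).as_matrix().round(3),o["joint_pos"].round(2))
c=camera("wrist"); save(c,"w1.png"); T=c["T_tool_cam"]; Tw=np.eye(4); Tw[:3,:3]=R.from_quat(o["ee_rot"]).as_matrix(); Tw[:3,3]=o["position"]
c["view"]=np.linalg.inv(Tw@T); np.savez("w1.npz",**c)
from meas import run; run(c)
c=camera("top"); save(c,"top2.png"); go(.094,.005,.20); go(.094,.005,.067)
```

```text
[[-0.087 -0.001  0.996]
 [-0.996 -0.001 -0.087]
 [ 0.001 -1.    -0.001]] [-0.42  0.37  0.5   1.47 -0.18  1.35  0.  ]
board ((0.45315712690353394, -0.03248424455523491), (0.0007503034430555999, 0.0), 158.50497436523438) z 0.05855602386824993
t 2.03 now [ 0.0835 -0.0018] [ 0.631  -0.019   0.1936] shift [-0.0067 -0.0064  0.0105] turn [ 0.001   0.0033 -0.0004] F [ 0.5  0.4 -0.4] w 0.0
t 2.03 now [ 0.0835 -0.0018] [ 0.631  -0.019   0.1936] shift [-0.0067  0.1266  0.0107] turn [ 0.001   0.0033 -0.0004] F [ 0.5  0.4 -0.4] w 0.0
```

View pics/w1.png

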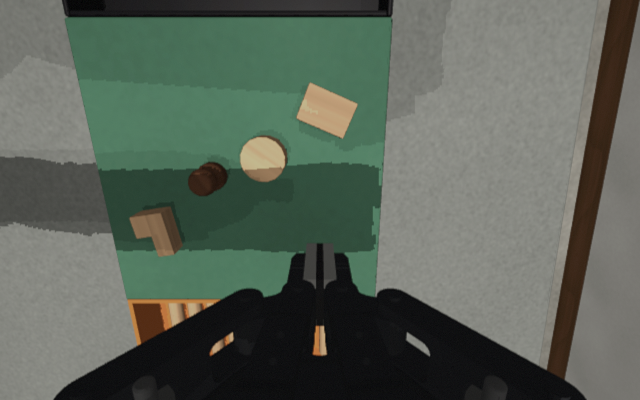

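View pics/top2.png

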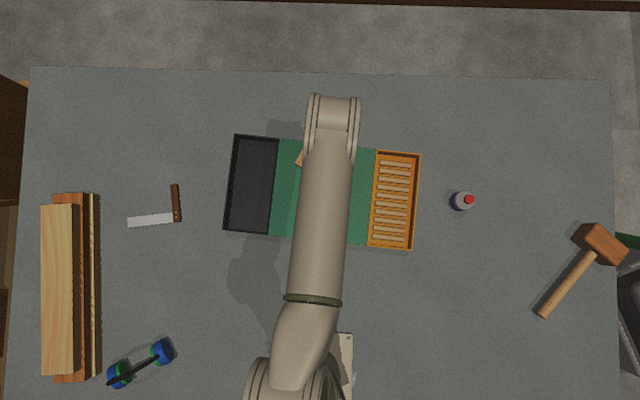

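```bash
cat > wr.py <<'E'
from h import *
def shot(name=None):
    o=get_obs(); c=camera("wrist")
    Tw=np.eye(4); Tw[:3,:3]=R.from_quat(o["ee_rot"]).as_matrix(); Tw[:3,3]=o["position"]
    c["view"]=np.linalg.inv(Tw@c["T_tool_cam"])
    if name: save(c,name)
    return c
def objs(c):
    W=world(c); A=(W[...,:2]-C)@np.stack([a,d],1)
    z=W[...,2]
    m=(z>.071)&(z<.112)&(abs(A[...,0])<.16)&(abs(A[...,1])<.3)
    n,l,st,ce=cv2.connectedComponentsWithStats(m.astype(np.uint8))
    for i in range(1,n):
        if st[i,4]<150: continue
        p=W[l==i]; q=A[l==i]; zt=np.percentile(p[:,2],80); q=q[p[:,2]>zt-.005]
        rr=cv2.minAreaRect((q*1000).astype(np.float32))
        print(np.round(ce[i]),st[i,4],"ztop",round(float(zt),4),"mean(A,D)",np.round(q.mean(0)*1000,1),"rect",np.round(rr[0],1),np.round(rr[1],1),round(rr[2],1),"Arange",(np.percentile(q,[1,99],axis=0)*1000).round(0).tolist(),"rgb",c["pixels"][l==i].mean(0).round())
E
python3 - <<'E'
from wr import *
c=dict(np.load("w1.npz")); W=world(c); print(W[100,100],W[330,60],W[270,200]); objs(c)
E
```

```text
[0.42393746 0.07782765 0.05948787] [ 0.22457983 -0.23024954 -0.00136817] [ 0.48251332 -0.11655509  0.05822931]
[326. 110.] 1999 ztop 0.082 mean(A,D) [89.9 67.6] rect [90.  67.2] [34.1 48. ] 67.2 Arange [[65.0, 46.0], [115.0, 89.0]] rgb [188. 159. 121.]
[263. 158.] 1634 ztop 0.082 mean(A,D) [28.8 23. ] rect [28.8 22.3] [42.6 42.8] 42.4 Arange [[8.0, 2.0], [49.0, 43.0]] rgb [176. 156. 119.]
[206. 179.] 889 ztop 0.0994 mean(A,D) [-26.2   3.4] rect [-26.9   2.6] [23.7 24.9] 4.4 Arange [[-38.0, -9.0], [-16.0, 14.0]] rgb [50. 33. 22.]
[155. 230.] 1340 ztop 0.0817 mean(A,D) [-88.3 -52.8] rect [-91.5 -57.8] [35.1 48. ] 8.6 Arange [[-109.0, -79.0], [-72.0, -33.0]] rgb [118.  93.  69.]
```

The wrist view agrees with the top camera to about 2 mm. The block is at (A 90, D 67) mm, the disc at (29, 22), the knob at (-27, 3) and the notched piece at (-91, -58). I'll descend behind the block.

Request:
send_rows:
  motion:
    - [0,0,0.02,0.011,0,0,0]
    - [0,0,0.045,0.011,0,0,0]
    - [0,0,0.07,0.011,0,0,0]
    - [0,0,0.09,0.011,0,0,0]
    - [0,0,0.105,0.011,0,0,0]
    - [0,0,0.115,0.011,0,0,0]
    - [0,0,0.122,0.011,0,0,0]
    - [0,0,0.124,0.011,0,0,0]
    - [0,0,0.124,0.011,0,0,0]

```text
clock: 2.78
position: [0.6424, -0.0202, 0.0703]
ee_rot: [-0.479, 0.52, -0.52, 0.479]
ft_force: [-1.0, -0.4, 0.0]
grip_width: -0.003
```

Run:
```python
from wr import *
go(.095,.03,.068); c=shot("w2.png"); objs(c); go(.095,.03,.068)
```

```text
t 2.78 now [ 0.0949 -0.002 ] [ 0.6424 -0.0202  0.0703] shift [-0.032   0.0023  0.0002] turn [-0.0001  0.003  -0.0003] F [-1.  -0.4  0. ] w -0.003
[311. 118.] 5809 ztop 0.082 mean(A,D) [89.8 67.6] rect [89.8 67. ] [34.1 48.3] 67.2 Arange [[65.0, 46.0], [115.0, 89.0]] rgb [196. 165. 127.]
[208. 196.] 4535 ztop 0.0818 mean(A,D) [29.1 23.1] rect [28.5 22. ] [43.4 42.9] 41.9 Arange [[8.0, 2.0], [49.0, 43.0]] rgb [158. 132. 100.]
[112. 232.] 2988 ztop 0.0992 mean(A,D) [-25.4   3.9] rect [-26.5   2.9] [23.7 25.2] 25.6 Arange [[-37.0, -8.0], [-15.0, 15.0]] rgb [47. 31. 21.]
[ 44. 305.] 3671 ztop 0.0816 mean(A,D) [-87.3 -52.6] rect [-91.3 -58.4] [36.8 49.6] 9.8 Arange [[-109.0, -79.0], [-72.0, -33.0]] rgb [121.  97.  72.]
t 2.83 now [ 0.0953 -0.0022] [ 0.6427 -0.0204  0.0709] shift [-0.0322  0.0029 -0.0002] turn [-0.0009  0.0028 -0.0004] F [0.4 0.8 0.7] w 0.001
```

View pics/w2.png

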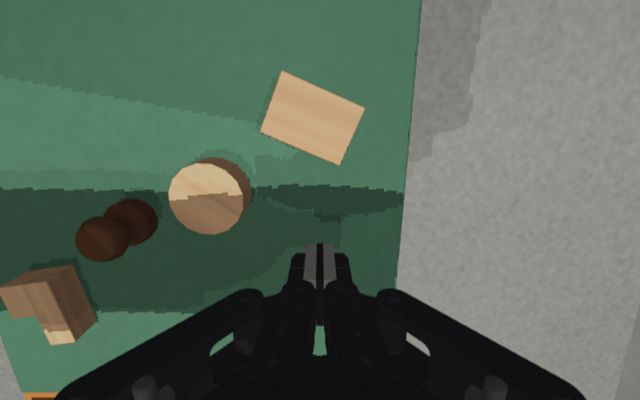

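Run:
```python
from wr import *
o=get_obs(); c=camera("wrist"); W=world(c,c["T_tool_cam"])
for v in (243,246,250,254,258,265,280,295):
    print(v,[(u,*(W[v,u]*1000).round(0).astype(int)) if np.isfinite(W[v,u,0]) else (u,) for u in (294,300,306,312,328,334,340,346)])
```

```text
243 [(294, np.int64(14), np.int64(11), np.int64(-18)), (300, np.int64(14), np.int64(12), np.int64(-14)), (306, np.int64(14), np.int64(11), np.int64(-10)), (312, np.int64(-10), np.int64(-41), np.int64(-4)), (328, np.int64(-11), np.int64(-42), np.int64(4)), (334, np.int64(14), np.int64(10), np.int64(9)), (340, np.int64(14), np.int64(12), np.int64(14)), (346, np.int64(14), np.int64(12), np.int64(18))]
246 [(294, np.int64(16), np.int64(11), np.int64(-18)), (300, np.int64(17), np.int64(12), np.int64(-14)), (306, np.int64(-11), np.int64(-44), np.int64(-7)), (312, np.int64(-11), np.int64(-45), np.int64(-4)), (328, np.int64(-11), np.int64(-45), np.int64(4)), (334, np.int64(16), np.int64(12), np.int64(10)), (340, np.int64(16), np.int64(11), np.int64(14)), (346, np.int64(16), np.int64(11), np.int64(18))]
250 [(294, np.int64(20), np.int64(12), np.int64(-18)), (300, np.int64(20), np.int64(13), np.int64(-14)), (306, np.int64(-11), np.int64(-49), np.int64(-7)), (312, np.int64(-11), np.int64(-49), np.int64(-4)), (328, np.int64(-11), np.int64(-49), np.int64(4)), (334, np.int64(19), np.int64(11), np.
[... 1452 characters left out ...]
64(-12), np.int64(-77), np.int64(-6)), (312, np.int64(-10), np.int64(-74), np.int64(-3)), (328, np.int64(-10), np.int64(-74), np.int64(3)), (334, np.int64(-12), np.int64(-77), np.int64(5)), (340, np.int64(-12), np.int64(-76), np.int64(7)), (346, np.int64(-12), np.int64(-77), np.int64(10))]
295 [(294, np.int64(-11), np.int64(-86), np.int64(-10)), (300, np.int64(-12), np.int64(-86), np.int64(-7)), (306, np.int64(-12), np.int64(-87), np.int64(-5)), (312, np.int64(-12), np.int64(-87), np.int64(-3)), (328, np.int64(-12), np.int64(-86), np.int64(3)), (334, np.int64(-11), np.int64(-85), np.int64(5)), (340, np.int64(-12), np.int64(-86), np.int64(7)), (346, np.int64(-12), np.int64(-86), np.int64(9))]
```

Run:
```python
from wr import *
c=camera("side"); save(c,"s2.png")
cv2.imwrite("pics/s2z.png",cv2.resize(c["pixels"][100:300,200:420,::-1],None,fx=3,fy=3,interpolation=cv2.INTER_CUBIC))
o=get_obs(); p=c["view"]@np.r_[o["position"],1]; f=K(c); print(p[0]/p[2]*f+c["cx"],p[1]/p[2]*f+c["cy"],p[2])
w=camera("wrist"); print(np.round(w["T_tool_cam"],3).tolist(),w["fovy"])
T=np.linalg.inv(w["T_tool_cam"]); f=K(w)
for y in(0,-.02,-.04,-.06):
    q=T@np.array([-.011,y,0,1]); print(y,q[0]/q[2]*f+w["cx"],q[1]/q[2]*f+w["cy"])
```

```text
282.9616690670161 185.09960042197667 1.117696045562731
[[-0.0, 0.955, 0.298, -0.076], [-0.0, -0.298, 0.955, -0.179], [1.0, -0.0, 0.0, -0.001], [0.0, 0.0, 0.0, 1.0]] 66.75147796412907
0 320.2135528257451 214.32265323713148
-0.02 320.3208380192664 226.37105431945173
-0.04 320.45501993666295 241.4400261479712
-0.06 320.62766280718824 260.8282611860129
```

View pics/s2z.png

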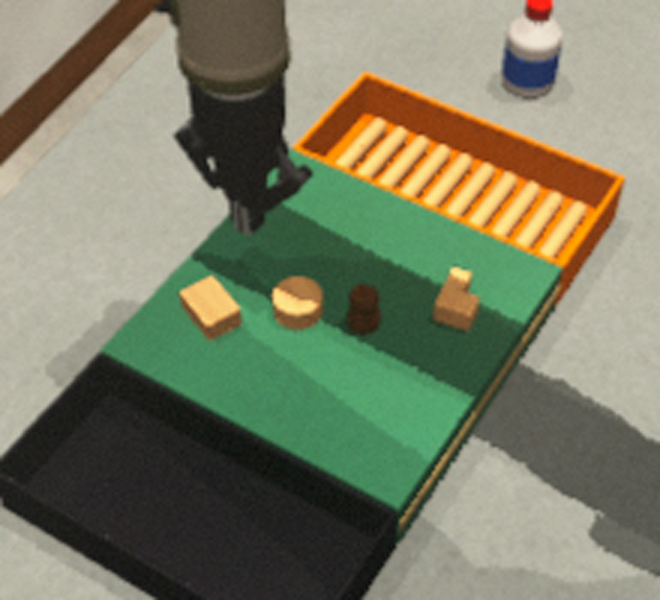

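Run:
```python
from wr import *
c=camera("side"); W=world(c); o=get_obs(); print(o["position"])
m=(W[...,2]>.07)&(np.hypot(W[...,0]-o["position"][0],W[...,1]-o["position"][1])<.03)
P=W[m]; V=np.argwhere(m); i=np.argsort(P[:,2])[:12]; print(np.c_[V[i],(P[i]*1000).round(0)])
for u in range(278,292,3): print(u,[(v,*(W[v,u]*1000).round(0).astype(int).tolist()) for v in range(160,190,4)])
```

```text
[ 0.64284178 -0.02071846  0.07093726]
[[177. 283. 638. -16. 110.]
 [177. 281. 641. -12. 113.]
 [177. 282. 638. -13. 113.]
 [173. 277. 656. -17. 116.]
 [175. 278. 650. -12. 116.]
 [176. 279. 645.  -9. 117.]
 [176. 283. 636. -13. 118.]
 [176. 282. 638. -12. 118.]
 [176. 280. 642. -10. 118.]
 [176. 281. 640. -10. 119.]
 [175. 279. 646. -11. 119.]
 [175. 280. 644. -12. 119.]]
278 [(160, 652, -22, 161), (164, 647, -12, 159), (168, 648, -12, 143), (172, 650, -13, 127), (176, 677, -51, 62), (180, 670, -40, 60), (184, 662, -25, 62), (188, 654, -12, 62)]
281 [(160, 631, -3, 187), (164, 635, -8, 167), (168, 637, -9, 152), (172, 639, -10, 135), (176, 640, -10, 119), (180, 663, -43, 60), (184, 655, -29, 61), (188, 647, -15, 63)]
284 [(160, 628, -13, 181), (164, 628, -11, 167), (168, 631, -15, 149), (172, 634, -17, 130), (176, 632, -13, 120), (180, 654, -45, 63), (184, 648, -34, 60), (188, 640, -20, 62)]
287 [(160, 628, -27, 168), (164, 623, -17, 164), (168, 617, -6, 164), (172, 630, -26, 124), (176, 655, -63, 61), (180, 648, -50, 61), (184, 639, -35, 63), (188, 632, -23, 62)]
290 [(160, 680, -125, 59), (164, 609, -8, 179), (168, 610, -10, 163), (172, 654, -80, 62), (176, 648, -68, 60), (180, 641, -55, 60), (184, 634, -42, 59), (188, 625, -28, 61)]
```

Request:
send_rows:
  motion:
    - [0,0,0.003,0,0,0,0]
    - [0,0,0.006,0,0,0,0]
    - [0,0,0.006,0,0,0,0]

```text
clock: 3.28
position: [0.6419, -0.0207, 0.0634]
ee_rot: [-0.479, 0.521, -0.52, 0.478]
ft_force: [1.2, 0.2, -0.7]
grip_width: 0.004
```

Request:
send_rows:
  motion:
    - [0,0,0.002,0,0,0,0]
    - [0,0,0.004,0,0,0,0]
    - [0,0,0.006,0,0,0,0]
    - [0,0,0.006,0,0,0,0]

```text
clock: 3.62
position: [0.6421, -0.0207, 0.0575]
ee_rot: [-0.479, 0.521, -0.52, 0.478]
ft_force: [0.0, 0.4, 1.1]
grip_width: 0.004
```

```bash
cat > tip.py <<'E'
from wr import *
def tip():
    c=camera("side"); W=world(c); o=get_obs(); p=o["position"]
    m=(W[...,2]>.066)&(np.hypot(W[...,0]-p[0],W[...,1]-p[1])<.022)
    P=W[m]; z=np.sort(P[:,2]); print("tip z low:",z[:8].round(3),"tcp z",p[2].round(4),"F",o["ft_force"].round(1))
    return c
E
python3 - <<'E'
from tip import *
save(tip(),"s3.png")
E
```

```text
tip z low: [0.098 0.098 0.098 0.099 0.1   0.101 0.102 0.105] tcp z 0.0578 F [ 0.7 -0.1  0.7]
```

The reported TCP is already below the board top with no contact force, and two cameras put the visible tip about 40 mm above the reported TCP. The reported TCP is therefore not at the tips, so I'll go by the cameras and keep descending.

Request:
send_rows:
  motion:
    - [0,0,0.004,0,0,0,0]
    - [0,0,0.008,0,0,0,0]
    - [0,0,0.012,0,0,0,0]
    - [0,0,0.016,0,0,0,0]
    - [0,0,0.018,0,0,0,0]
    - [0,0,0.02,0,0,0,0]
    - [0,0,0.02,0,0,0,0]

```text
clock: 4.25
position: [0.6421, -0.0206, 0.0376]
ee_rot: [-0.479, 0.521, -0.52, 0.478]
ft_force: [0.3, 0.5, 1.1]
grip_width: -0.006
```

Run:
```python
from tip import *
c=tip(); cv2.imwrite("pics/s4.png",cv2.resize(c["pixels"][100:300,200:420,::-1],None,fx=3,fy=3,interpolation=cv2.INTER_CUBIC))
c=shot("w4.png"); objs(c)
W=world(c,c["T_tool_cam"])
for v in range(225,262,3):
    print(v,[(u,*(W[v,u]*1000).round(0).astype(int).tolist()) for u in (314,328)])
```

```text
tip z low: [0.066 0.077 0.081 0.081 0.082 0.082 0.082 0.085] tcp z 0.0379 F [ 0.2 -0.1  0.2]
[309. 119.] 8846 ztop 0.082 mean(A,D) [89.7 67.7] rect [89.9 66.9] [34.3 48.4] 67.3 Arange [[65.0, 46.0], [115.0, 89.0]] rgb [196. 164. 126.]
[184. 214.] 6688 ztop 0.0818 mean(A,D) [29.1 23.3] rect [28.4 22.1] [43.8 43.2] 64.6 Arange [[8.0, 2.0], [50.0, 43.0]] rgb [150. 125.  94.]
[ 67. 259.] 4747 ztop 0.0992 mean(A,D) [-25.2   4. ] rect [-26.4   3. ] [24.2 24.8] 66.4 Arange [[-38.0, -8.0], [-15.0, 14.0]] rgb [46. 30. 20.]
[319. 264.] 1953 ztop 0.1055 mean(A,D) [94.2  6.7] rect [94.4  4.6] [ 8.6 27.2] 89.3 Arange [[81.0, 2.0], [107.0, 9.0]] rgb [41. 42. 41.]
[ 17. 349.] 2591 ztop 0.0813 mean(A,D) [-77.6 -61.4] rect [-75.7 -58.3] [51.5 18.7] 77.5 Arange [[-88.0, -80.0], [-71.0, -34.0]] rgb [111.  91.  68.]
225 [(314, -12, -21, -4), (328, -13, -22, 4)]
228 [(314, -10, -21, -4), (328, -11, -21, 4)]
231 [(314, -9, -21, -4), (328, -9, -21, 4)]
234 [(314, -7, -21, -4), (328, -7, -22, 4)]
237 [(314, -6, -23, -4), (328, -5, -21, 4)]
240 [(314, -3, -21, -4), (328, -3, -21, 4)]
243 [(314, -11, -41, -3), (328, -11, -41, 4)]
246 [(314, -10, -44, -3), (328, -11, -46, 4)]
249 [(314, -11, -48, -3), (328, -11, -48, 4)]
252 [(314, -11, -51, -3), (328, -11, -51, 3)]
255 [(314, -11, -54, -3), (328, -11, -55, 3)]
258 [(314, -11, -56, -3), (328, -10, -56, 3)]
261 [(314, -11, -60, -3), (328, -11, -60, 3)]
```

View pics/s4.png

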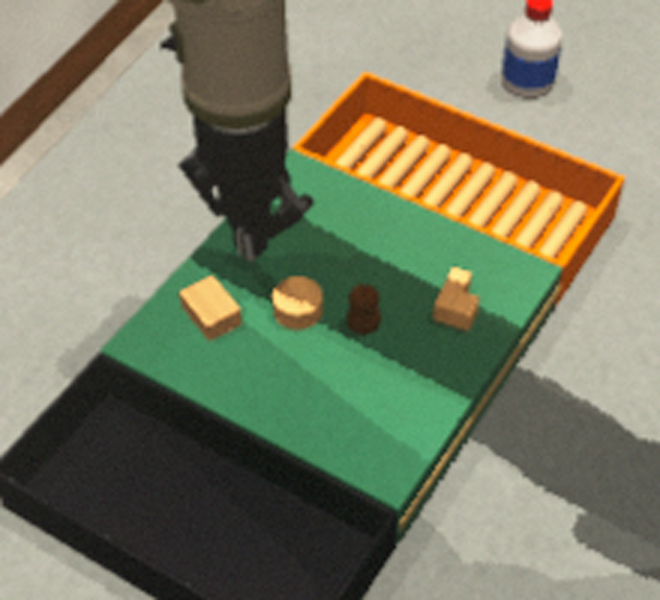

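View pics/w4.png

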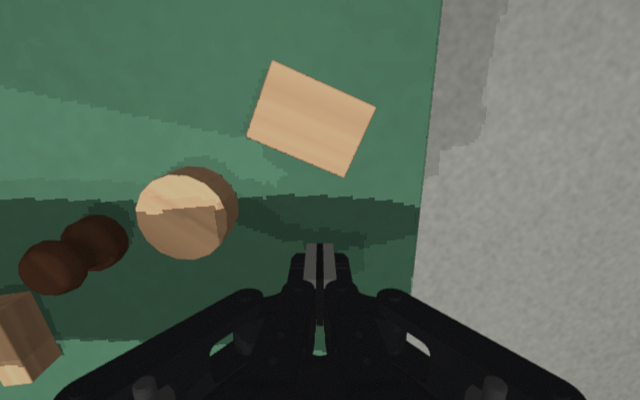

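Request:
send_rows:
  motion:
    - [0,0,0.003,0,0,0,0]
    - [0,0,0.006,0,0,0,0]
    - [0,0,0.009,0,0,0,0]
    - [0,0,0.0105,0,0,0,0]
    - [0,0,0.0105,0,0,0,0]

```text
clock: 4.77
position: [0.642, -0.0207, 0.027]
ee_rot: [-0.479, 0.521, -0.52, 0.478]
ft_force: [0.4, 1.7, 0.3]
grip_width: -0.002
```

Request:
send_rows:
  motion:
    - [0,-0.008,0,0,0,0,0]
    - [0,-0.016,0,0,0,0,0]
    - [0,-0.024,0,0,0,0,0]
    - [0,-0.03,0,0,0,0,0]
    - [0,-0.034,0,0,0,0,0]
    - [0,-0.038,0,0,0,0,0]
    - [0,-0.042,0,0,0,0,0]
    - [0,-0.046,0,0,0,0,0]
    - [0,-0.05,0,0,0,0,0]
    - [0,-0.05,0,0,0,0,0]

```text
clock: 5.6
position: [0.6466, 0.0303, 0.0276]
ee_rot: [-0.479, 0.52, -0.52, 0.479]
ft_force: [0.0, 0.1, -0.1]
grip_width: -0.001
```

Run:
```python
from tip import *
tip(); c=shot("w5.png"); objs(c); go(.092,.1,.0265)
```

```text
tip z low: [0.068 0.073 0.074 0.075 0.077 0.078 0.078 0.079] tcp z 0.0276 F [ 0.1 -0.3 -0. ]
[307. 226.] 11501 ztop 0.0874 mean(A,D) [93.2 59.4] rect [85.4 67.8] [58.4 49.4] 77.7 Arange [[68.0, 38.0], [108.0, 96.0]] rgb [125. 104.  81.]
[180. 300.] 3172 ztop 0.0817 mean(A,D) [24.9 32.4] rect [23.  32.2] [43.6 21.1] 29.3 Arange [[8.0, 15.0], [45.0, 44.0]] rgb [120.  95.  70.]
[ 75. 355.] 4016 ztop 0.0989 mean(A,D) [-26.6   7.1] rect [-28.9   5.9] [26.4 19.2] 35.2 Arange [[-38.0, -6.0], [-16.0, 15.0]] rgb [44. 29. 20.]
[ 12. 394.] 277 ztop 0.076 mean(A,D) [-81.  -33.9] rect [-82.4 -34. ] [ 8.6 15.1] 65.2 Arange [[-90.0, -40.0], [-77.0, -32.0]] rgb [87. 68. 49.]
t 5.7 now [0.0948 0.0475] [0.6465 0.0292 0.0276] shift [-0.0525  0.0011 -0.0027] turn [ 0.      0.0026 -0.    ] F [-0.   0.2 -0.1] w 0.0
```

View pics/w5.png

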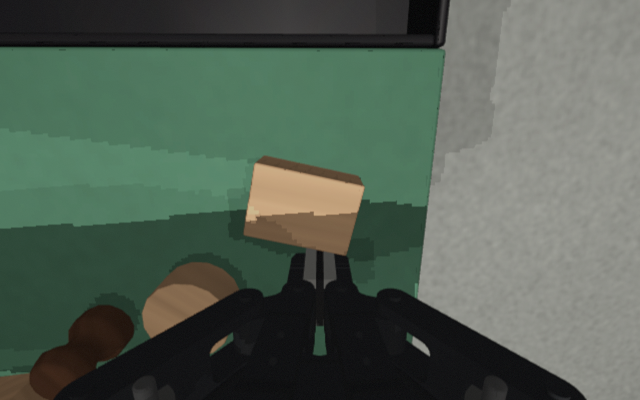

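The push works: the block (305,205) has turned to within about 12° of flush with the fingertips at (320,250). I'll keep going.

Request:
send_rows:
  motion:
    - [0,-0.004,0,0,0,0,0]
    - [0,-0.008,0,0,0,0,0]
    - [0,-0.012,0,0,0,0,0]
    - [0,-0.016,0,0,0,0,0]
    - [0,-0.02,0,0,0,0,0]
    - [0,-0.024,0,0,0,0,0]
    - [0,-0.024,0,0,0,0,0]

```text
clock: 6.28
position: [0.6486, 0.0545, 0.0275]
ee_rot: [-0.479, 0.52, -0.52, 0.479]
ft_force: [-0.4, -0.2, 1.2]
grip_width: -0.0
```

Run:
```python
from tip import *
c=shot("w6.png"); go(.092,.175,.0265)
```

```text
t 6.33 now [0.0946 0.0723] [0.6485 0.0538 0.0275] shift [-0.1027  0.0011 -0.0023] turn [ 0.0001  0.0034 -0.0003] F [-0.1  0.3 -0.2] w -0.0
```

View pics/w6.png

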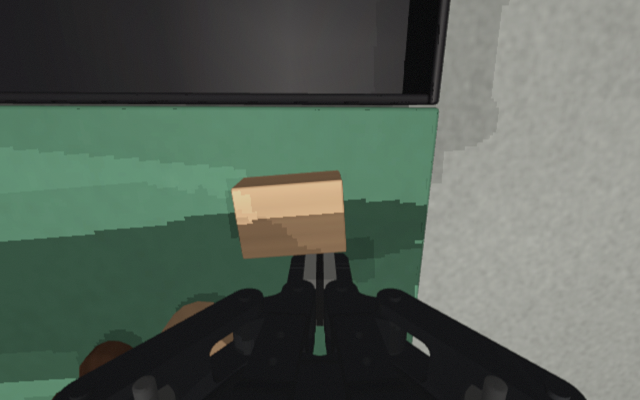

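The block over-rotated a little: its centre is at about pixel x=292 against the finger at 320, roughly 12 mm off. I'll back off, re-centre and push on.

Request:
send_rows:
  motion:
    - [0,0.008,0,0,0,0,0]
    - [0,0.008,0,-0.007,0,0,0]
    - [0,0.008,0,-0.014,0,0,0]
    - [0,0.004,0,-0.014,0,0,0]
    - [0,0,0,-0.014,0,0,0]
    - [0,-0.005,0,-0.014,0,0,0]
    - [0,-0.01,0,-0.014,0,0,0]
    - [0,-0.015,0,-0.014,0,0,0]
    - [0,-0.02,0,-0.014,0,0,0]
    - [0,-0.025,0,-0.014,0,0,0]

```text
clock: 7.17
position: [0.6368, 0.0798, 0.0275]
ee_rot: [0.479, -0.52, 0.52, -0.479]
ft_force: [-0.4, -0.2, 0.4]
grip_width: -0.001
```

Request:
send_rows:
  motion:
    - [0,-0.004,0,0,0,0,0]
    - [0,-0.008,0,0,0,0,0]
    - [0,-0.008,0,0,0,0,0]

```text
clock: 7.42
position: [0.6374, 0.0884, 0.0275]
ee_rot: [-0.479, 0.52, -0.52, 0.479]
ft_force: [-0.2, 1.0, -0.7]
grip_width: 0.0
```

Run:
```python
from tip import *
c=shot("w7.png"); go(.092,.175,.0265)
```

```text
t 7.47 now [0.0805 0.1051] [0.6373 0.0878 0.0275] shift [-0.0699  0.001   0.0117] turn [ 0.0001  0.0032 -0.0002] F [-0.6 -0.2 -0.2] w 0.002
```

View pics/w7.png

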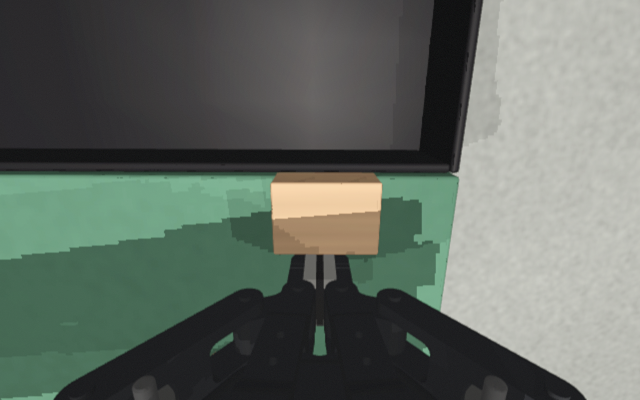

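Flush and centred. I'll push it over the end.

Request:
send_rows:
  motion:
    - [0,-0.006,0,0,0,0,0]
    - [0,-0.012,0,0,0,0,0]
    - [0,-0.018,0,0,0,0,0]
    - [0,-0.024,0,0,0,0,0]
    - [0,-0.03,0,0,0,0,0]
    - [0,-0.036,0,0,0,0,0]
    - [0,-0.042,0,0,0,0,0]
    - [0,-0.048,0,0,0,0,0]
    - [0,-0.056,0,0,0,0,0]
    - [0,-0.066,0,0,0,0,0]

```text
clock: 8.3
position: [0.643, 0.1531, 0.0276]
ee_rot: [0.478, -0.521, 0.521, -0.478]
ft_force: [-0.1, 0.7, -0.3]
grip_width: 0.003
```

Request:
send_rows:
  motion:
    - [0,0,0,0,0,0,0]
    - [0,0,-0.01,0,0,0,0]
    - [0,0,-0.03,0,0,0,0]
    - [0,0,-0.06,0,0,0,0]

```text
clock: 8.63
position: [0.6413, 0.1518, 0.0865]
ee_rot: [-0.48, 0.521, -0.52, 0.477]
ft_force: [0.0, -0.5, 1.4]
grip_width: 0.003
```

Run:
```python
from tip import *
c=shot("w8.png"); go(.03,-.04,.09)
```

```text
t 8.68 now [0.083  0.1702] [0.6454 0.1524 0.0949] shift [ 0.2101  0.0042 -0.0533] turn [-0.0057  0.0013 -0.002 ] F [2.5 0.5 5.6] w -0.008
```

View pics/w8.png

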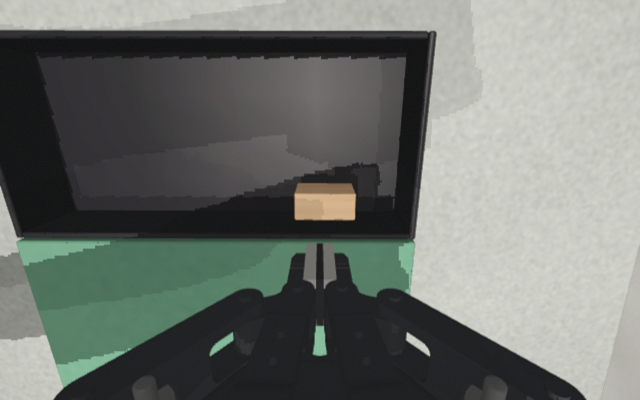

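The block is in the black tray (325,203). The disc is next, with its centre at (A 29.5, D 22).

Request:
send_rows:
  motion:
    - [0,0.02,0,-0.006,0,0,0]
    - [0,0.045,0,-0.013,0,0,0]
    - [0,0.07,0,-0.02,0,0,0]
    - [0,0.095,0,-0.027,0,0,0]
    - [0,0.12,0,-0.034,0,0,0]
    - [0,0.145,0,-0.041,0,0,0]
    - [0,0.17,0,-0.046,0,0,0]
    - [0,0.19,0,-0.05,0,0,0]
    - [0,0.205,0,-0.0515,0,0,0]
    - [0,0.21,0,-0.0515,0,0,0]

```text
clock: 9.52
position: [0.5734, -0.0559, 0.0886]
ee_rot: [0.477, -0.521, 0.522, -0.477]
ft_force: [-0.3, 0.5, 0.2]
grip_width: -0.003
```

Request:
send_rows:
  motion:
    - [0,0,0,0,0,0,0]
    - [0,0,0,0,0,0,0]

```text
clock: 9.68
position: [0.5743, -0.0514, 0.088]
ee_rot: [-0.478, 0.521, -0.521, 0.479]
ft_force: [-0.5, 0.3, 0.1]
grip_width: -0.001
```

Run:
```python
from tip import *
c=shot("w9.png"); objs(c); go(.0295,-.04,.0275)
```

```text
[318. 131.] 4176 ztop 0.082 mean(A,D) [28.3 22.6] rect [28.3 21.9] [43.2 42.8] 42.3 Arange [[8.0, 2.0], [49.0, 42.0]] rgb [206. 176. 137.]
[226. 165.] 2125 ztop 0.0995 mean(A,D) [-26.6   3.2] rect [-27.3   2.8] [23.9 24.9] 59.7 Arange [[-38.0, -9.0], [-16.0, 14.0]] rgb [91. 61. 42.]
[146. 244.] 3187 ztop 0.0817 mean(A,D) [-88.3 -52.8] rect [-91.3 -58.1] [34.9 48.4] 9.1 Arange [[-110.0, -80.0], [-72.0, -33.0]] rgb [130. 104.  77.]
t 9.73 now [ 0.0298 -0.0384] [ 0.5744 -0.0508  0.0878] shift [ 0.0017  0.0603 -0.0003] turn [-0.0003  0.0035 -0.0007] F [ 0.2 -0.   0.1] w -0.002
```

View pics/w9.png

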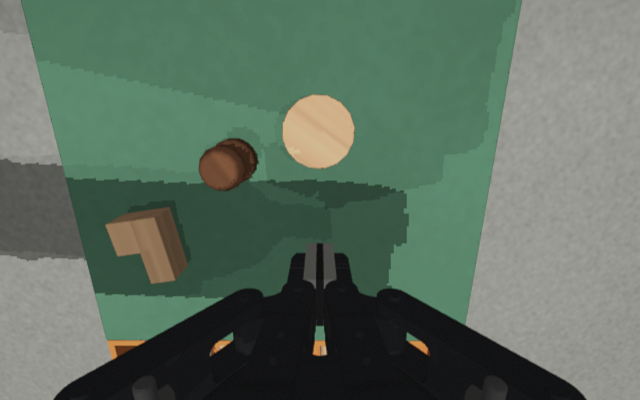

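Request:
send_rows:
  motion:
    - [0,0,0.015,-0.0015,0,0,0]
    - [0,0,0.03,-0.0015,0,0,0]
    - [0,0,0.042,-0.0015,0,0,0]
    - [0,0,0.052,-0.0015,0,0,0]
    - [0,0,0.058,-0.0015,0,0,0]
    - [0,0,0.06,-0.0015,0,0,0]
    - [0,0,0.06,-0.0015,0,0,0]

```text
clock: 10.32
position: [0.5724, -0.0518, 0.0273]
ee_rot: [-0.479, 0.521, -0.52, 0.478]
ft_force: [0.6, -0.5, -0.0]
grip_width: -0.004
```

Request:
send_rows:
  motion:
    - [0,-0.008,0,0,0,0,0]
    - [0,-0.016,0,0,0,0,0]
    - [0,-0.022,0,0,0,0,0]
    - [0,-0.026,0,0,0,0,0]
    - [0,-0.03,0,0,0,0,0]
    - [0,-0.034,0,0,0,0,0]
    - [0,-0.039,0,0,0,0,0]
    - [0,-0.044,0,0,0,0,0]
    - [0,-0.049,0,0,0,0,0]
    - [0,-0.054,0,0,0,0,0]

```text
clock: 11.15
position: [0.577, 0.0023, 0.0276]
ee_rot: [-0.479, 0.521, -0.521, 0.479]
ft_force: [0.3, -0.5, 0.8]
grip_width: -0.002
```

Run:
```python
from tip import *
c=shot("w10.png"); objs(c); go(.0295,.1,.0275)
```

```text
[321. 228.] 10778 ztop 0.0933 mean(A,D) [27.3 22.3] rect [27.4 21.3] [30.7 30.5] 44.0 Arange [[8.0, 5.0], [47.0, 28.0]] rgb [134. 113.  90.]
[201. 291.] 2731 ztop 0.0987 mean(A,D) [-27.3  11.1] rect [-18.   15.9] [52.5 11.1] 27.1 Arange [[-39.0, 1.0], [4.0, 27.0]] rgb [51. 34. 24.]
[ 86. 359.] 1656 ztop 0.0814 mean(A,D) [-97.  -38.3] rect [-96.9 -37.3] [38.6 14.9] 29.9 Arange [[-111.0, -50.0], [-78.0, -32.0]] rgb [121.  96.  72.]
t 11.2 now [0.0278 0.0161] [0.5771 0.0037 0.0275] shift [-0.0839  0.0001  0.002 ] turn [ 0.0001  0.0036 -0.0007] F [0.5 0.4 0.8] w 0.001
```

View pics/w10.png

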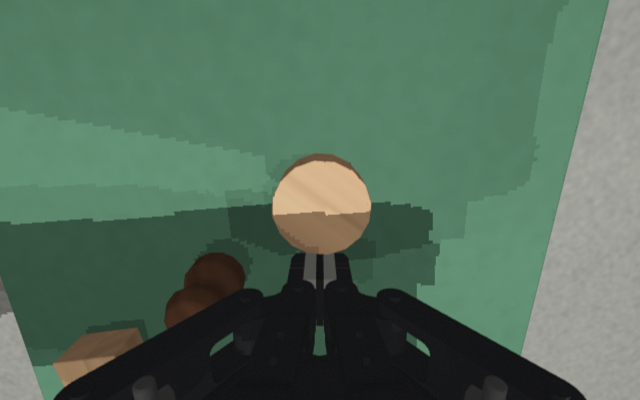

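The disc is centred on the finger (322 against 320) and clear of the knob. I'll continue in two stages.

Request:
send_rows:
  motion:
    - [0,-0.005,0,0,0,0,0]
    - [0,-0.01,0,0,0,0,0]
    - [0,-0.015,0,0,0,0,0]
    - [0,-0.02,0,0,0,0,0]
    - [0,-0.025,0,0,0,0,0]
    - [0,-0.03,0,0,0,0,0]
    - [0,-0.035,0,0,0,0,0]
    - [0,-0.04,0,0,0,0,0]
    - [0,-0.045,0,0,0,0,0]
    - [0,-0.05,0,0,0,0,0]

```text
clock: 12.03
position: [0.5812, 0.0522, 0.0276]
ee_rot: [-0.479, 0.521, -0.521, 0.479]
ft_force: [-0.5, -0.2, 0.4]
grip_width: 0.001
```

Run:
```python
from tip import *
c=shot("w11.png"); go(.0295,.17,.0275)
```

```text
t 12.08 now [0.0277 0.0662] [0.5813 0.0535 0.0276] shift [-1.038e-01  1.000e-04  2.200e-03] turn [ 0.      0.0037 -0.0007] F [-0.3  0.8  0.4] w -0.001
```

View pics/w11.png

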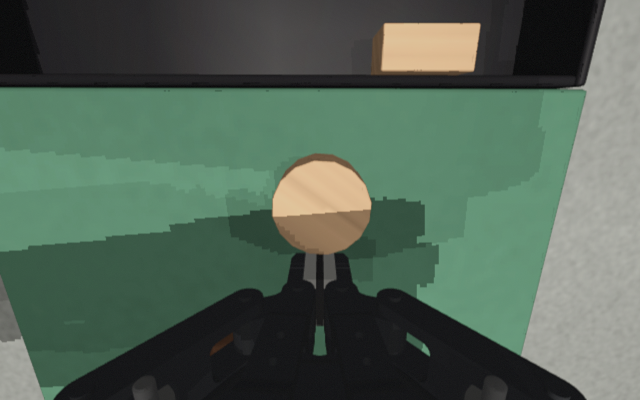

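Request:
send_rows:
  motion:
    - [0,-0.005,0,0,0,0,0]
    - [0,-0.01,0,0,0,0,0]
    - [0,-0.015,0,0,0,0,0]
    - [0,-0.02,0,0,0,0,0]
    - [0,-0.025,0,0,0,0,0]
    - [0,-0.03,0,0,0,0,0]
    - [0,-0.035,0,0,0,0,0]
    - [0,-0.04,0,0,0,0,0]
    - [0,-0.045,0,0,0,0,0]
    - [0,-0.05,0,0,0,0,0]

```text
clock: 12.92
position: [0.5854, 0.102, 0.0276]
ee_rot: [-0.479, 0.521, -0.521, 0.479]
ft_force: [-0.0, -0.3, 0.6]
grip_width: 0.002
```

Request:
send_rows:
  motion:
    - [0,-0.005,0,0,0,0,0]
    - [0,-0.01,0,0,0,0,0]
    - [0,-0.015,0,0,0,0,0]
    - [0,-0.02,0,0,0,0,0]
    - [0,-0.026,0,0,0,0,0]
    - [0,-0.032,0,0,0,0,0]
    - [0,-0.038,0,0,0,0,0]
    - [0,-0.046,0,0,0,0,0]
    - [0,-0.054,0,0,0,0,0]
    - [0,-0.054,0,0,0,0,0]

```text
clock: 13.75
position: [0.5898, 0.158, 0.0275]
ee_rot: [-0.479, 0.52, -0.52, 0.479]
ft_force: [-0.1, -0.2, 0.5]
grip_width: 0.003
```

Request:
send_rows:
  motion:
    - [0,0,-0.01,0,0,0,0]
    - [0,0,-0.03,0,0,0,0]
    - [0,0,-0.05,0,0,0,0]
    - [0,0,-0.07,0,0,0,0]
    - [0,0,-0.07,0,0,0,0]

```text
clock: 14.17
position: [0.5924, 0.1551, 0.1026]
ee_rot: [0.476, -0.52, 0.522, -0.48]
ft_force: [-0.4, -0.3, 0.7]
grip_width: -0.001
```

Run:
```python
from tip import *
c=shot("w12.png"); go(-.083,.17,.0975);go(-.083,-.12,.0975)
```

```text
t 14.22 now [0.0292 0.1681] [0.5916 0.155  0.1006] shift [-0.002   0.0026 -0.1122] turn [-0.004   0.0015 -0.0019] F [-0.1  0.5 -0.8] w -0.001
t 14.22 now [0.0292 0.1681] [0.5916 0.155  0.1006] shift [ 0.288   0.0021 -0.1126] turn [-0.004   0.0015 -0.0019] F [-0.1  0.5 -0.8] w -0.001
```

View pics/w12.png

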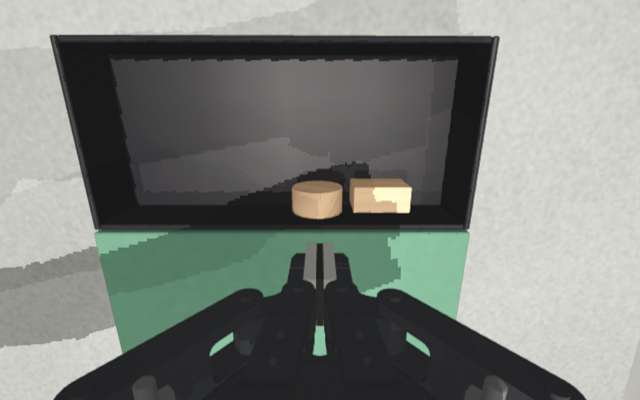

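The disc is in the tray as well. For the notched piece, measured at 9° turned, I'll first nudge the far wing inside the notch to square it up, then push on the arm's end.

Request:
send_rows:
  motion:
    - [0,0.02,0,-0.01,0,0,0]
    - [0,0.05,0,-0.025,0,0,0]
    - [0,0.08,0,-0.04,0,0,0]
    - [0,0.11,0,-0.055,0,0,0]
    - [0,0.14,0,-0.07,0,0,0]
    - [0,0.17,0,-0.085,0,0,0]
    - [0,0.2,0,-0.1,0,0,0]
    - [0,0.23,0,-0.115,0,0,0]
    - [0,0.255,0,-0.128,0,0,0]
    - [0,0.27,0,-0.134,0,0,0]

```text
clock: 15.05
position: [0.4312, -0.1054, 0.0972]
ee_rot: [-0.478, 0.522, -0.521, 0.478]
ft_force: [0.7, -0.2, -0.2]
grip_width: 0.001
```

Request:
send_rows:
  motion:
    - [0,0,0,0,0,0,0]
    - [0,0,0,0,0,0,0]
    - [0,0,0,0,0,0,0]

```text
clock: 15.3
position: [0.4339, -0.1019, 0.0975]
ee_rot: [-0.479, 0.521, -0.52, 0.479]
ft_force: [0.1, -0.0, -0.1]
grip_width: 0.005
```

Run:
```python
from tip import *
c=shot("w13.png"); objs(c); go(-.106,-.10,.0275)
```

```text
[455.  56.] 2772 ztop 0.0996 mean(A,D) [-29.6   1.8] rect [-28.6   1.9] [24.9 25.2] 22.7 Arange [[-40.0, -10.0], [-18.0, 14.0]] rgb [69. 46. 32.]
[345. 151.] 3049 ztop 0.0819 mean(A,D) [-89.9 -53.4] rect [-91.7 -58.4] [34.  48.2] 8.8 Arange [[-110.0, -80.0], [-73.0, -34.0]] rgb [188. 160. 123.]
t 15.35 now [-0.1056 -0.1012] [ 0.434  -0.1017  0.0975] shift [-0.0012  0.07   -0.0004] turn [ 0.0002  0.0036 -0.    ] F [-0.3  0.2  0.8] w -0.004
```

View pics/w13.png

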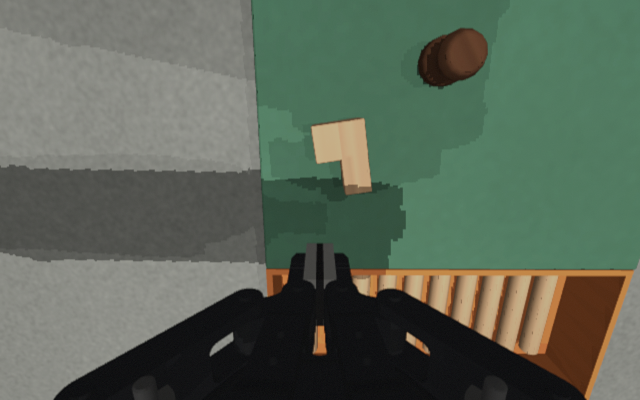

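Request:
send_rows:
  motion:
    - [0,0,0.02,0,0,0,0]
    - [0,0,0.038,0,0,0,0]
    - [0,0,0.052,0,0,0,0]
    - [0,0,0.062,0,0,0,0]
    - [0,0,0.068,0,0,0,0]
    - [0,0,0.07,0,0,0,0]
    - [0,0,0.07,0,0,0,0]

```text
clock: 15.93
position: [0.4338, -0.1023, 0.0275]
ee_rot: [-0.479, 0.521, -0.52, 0.478]
ft_force: [0.6, -0.3, -0.1]
grip_width: -0.001
```

Request:
send_rows:
  motion:
    - [0,-0.008,0,0,0,0,0]
    - [0,-0.016,0,0,0,0,0]
    - [0,-0.022,0,0,0,0,0]
    - [0,-0.026,0,0,0,0,0]
    - [0,-0.029,0,0,0,0,0]
    - [0,-0.031,0,0,0,0,0]
    - [0,-0.033,0,0,0,0,0]
    - [0,-0.033,0,0,0,0,0]

```text
clock: 16.6
position: [0.4366, -0.0693, 0.0276]
ee_rot: [-0.479, 0.521, -0.52, 0.479]
ft_force: [-0.6, -0.0, -0.6]
grip_width: -0.002
```

Run:
```python
from tip import *
c=shot("w14.png"); objs(c); go(-.106,-.10,.0275)
```

```text
[523. 119.] 6710 ztop 0.0995 mean(A,D) [-30.4   2.5] rect [-29.3   2.1] [25.  24.4] 58.9 Arange [[-41.0, -9.0], [-18.0, 14.0]] rgb [75. 50. 35.]
[344. 252.] 9021 ztop 0.0977 mean(A,D) [-104.5  -61.2] rect [-100.3  -58.9] [40.5 29.2] 39.1 Arange [[-120.0, -79.0], [-79.0, -55.0]] rgb [102.  85.  67.]
t 16.65 now [-0.1059 -0.069 ] [ 0.4365 -0.0696  0.0276] shift [ 0.031   0.0001 -0.0002] turn [-0.      0.0024 -0.0001] F [ 0.3 -0.1 -1.1] w 0.003
```

View pics/w14.png

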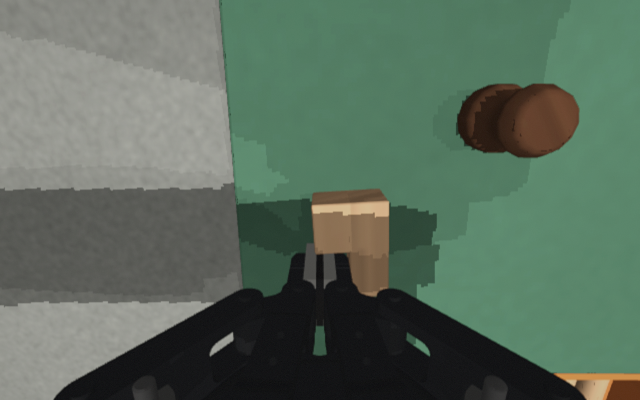

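The piece is now nearly square to the push direction: front edge from (312,205) to (389,203), arm at x≈350–389. I'll back off, shift behind the arm and check.

Request:
send_rows:
  motion:
    - [0,0.01,0,0,0,0,0]
    - [0,0.022,0,0,0,0,0]
    - [0,0.034,0,0,0,0,0]
    - [0,0.04,0,0,0,0,0]
    - [0,0.04,0,0.006,0,0,0]
    - [0,0.04,0,0.012,0,0,0]
    - [0,0.04,0,0.0185,0,0,0]
    - [0,0.04,0,0.0185,0,0,0]

```text
clock: 17.32
position: [0.4533, -0.1104, 0.0277]
ee_rot: [0.479, -0.52, 0.521, -0.479]
ft_force: [0.2, 0.2, -0.4]
grip_width: -0.003
```

Run:
```python
from tip import *
c=shot("w15.png"); objs(c); go(-.087,-.10,.0275)
```

```text
[479.  22.] 4482 ztop 0.0992 mean(A,D) [-30.   -5.1] rect [-29.1  -5.6] [11.1 24.9] 87.2 Arange [[-40.0, -11.0], [-18.0, -1.0]] rgb [61. 40. 28.]
[312. 153.] 7133 ztop 0.082 mean(A,D) [-89.5 -51.5] rect [-91.8 -56.7] [34.2 48.1] 3.8 Arange [[-109.0, -79.0], [-75.0, -33.0]] rgb [200. 172. 133.]
[321. 278.] 3339 ztop 0.1091 mean(A,D) [-84.1 -99.4] rect [ -81.  -102.5] [29.1 29.1] 27.8 Arange [[-100.0, -118.0], [-66.0, -95.0]] rgb [35. 36. 35.]
t 17.37 now [-0.0865 -0.1085] [ 0.4524 -0.1106  0.0275] shift [-0.0085  0.     -0.0004] turn [-0.      0.0035  0.0005] F [-0.2 -0.   0.3] w 0.0
```

View pics/w15.png

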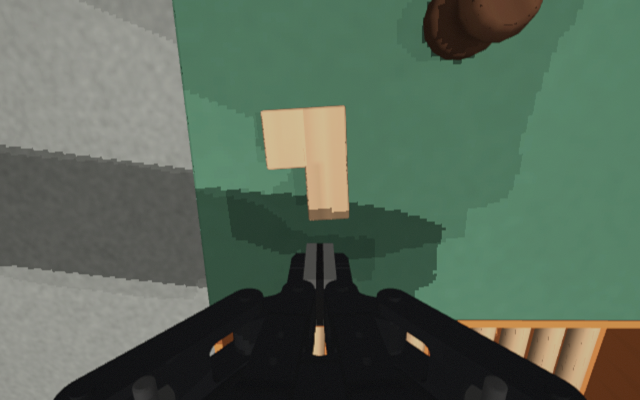

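Request:
send_rows:
  motion:
    - [0,-0.006,0,-0.0005,0,0,0]
    - [0,-0.012,0,-0.0005,0,0,0]
    - [0,-0.016,0,-0.0005,0,0,0]
    - [0,-0.019,0,-0.0005,0,0,0]
    - [0,-0.022,0,-0.0005,0,0,0]
    - [0,-0.026,0,-0.0005,0,0,0]
    - [0,-0.03,0,-0.0005,0,0,0]
    - [0,-0.034,0,-0.0005,0,0,0]
    - [0,-0.038,0,-0.0005,0,0,0]
    - [0,-0.042,0,-0.0005,0,0,0]

```text
clock: 18.2
position: [0.4547, -0.0687, 0.0276]
ee_rot: [0.479, -0.521, 0.521, -0.479]
ft_force: [0.8, -0.2, -0.0]
grip_width: -0.003
```

Run:
```python
from tip import *
c=shot("w16.png"); go(-.087,.17,.0275)
```

```text
t 18.25 now [-0.0879 -0.0658] [ 0.4547 -0.0679  0.0276] shift [-2.358e-01  1.000e-04  1.700e-03] turn [ 0.0001  0.0032 -0.0004] F [0.  1.2 0. ] w -0.002
```

View pics/w16.png

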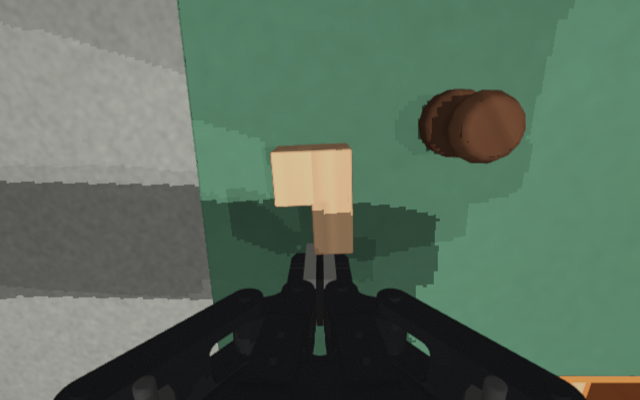

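Request:
send_rows:
  motion:
    - [0,-0.004,0,0,0,0,0]
    - [0,-0.008,0,0,0,0,0]
    - [0,-0.012,0,0,0,0,0]
    - [0,-0.016,0,0,0,0,0]
    - [0,-0.02,0,0,0,0,0]
    - [0,-0.024,0,0,0,0,0]
    - [0,-0.028,0,0,0,0,0]
    - [0,-0.032,0,0,0,0,0]
    - [0,-0.036,0,0,0,0,0]
    - [0,-0.04,0,0,0,0,0]

```text
clock: 19.08
position: [0.458, -0.0288, 0.0276]
ee_rot: [-0.479, 0.521, -0.521, 0.479]
ft_force: [0.8, -1.4, 0.2]
grip_width: 0.002
```

Run:
```python
from tip import *
c=shot("w17.png"); go(-.087,.17,.0275)
```

```text
t 19.13 now [-0.088  -0.0258] [ 0.4581 -0.0281  0.0276] shift [-1.958e-01  1.000e-04  1.700e-03] turn [ 0.      0.0032 -0.0003] F [ 1.1  0.1 -0.7] w 0.002
```

View pics/w17.png

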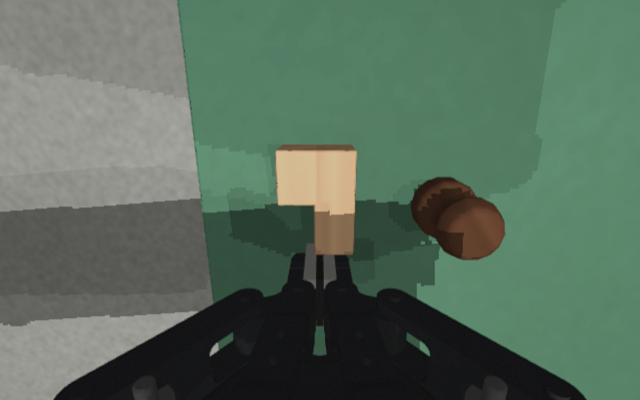

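Run:
```python
from tip import *
c=shot(); W=world(c,c["T_tool_cam"]); m=(W[...,1]<-.045)
for lo,hi in((.013,.02),(.02,.03),(.03,.04),(.04,.05),(.05,.07)):
    k=m&(W[...,2]>lo)&(W[...,2]<hi); 
    print(lo,hi,k.sum(), np.percentile(W[k][:,1],[98,100]).round(3) if k.any() else "")
```

```text
0.013 0.02 2287 [-0.053 -0.046]
0.02 0.03 2728 [-0.083 -0.079]
0.03 0.04 4475 [-0.089 -0.083]
0.04 0.05 4005 [-0.046 -0.045]
0.05 0.07 5476 [-0.046 -0.045]
```

Request:
send_rows:
  motion:
    - [0,-0.004,0,0,0,0,0]
    - [0,-0.008,0,0,0,0,0]
    - [0,-0.012,0,0,0,0,0]
    - [0,-0.016,0,0,0,0,0]
    - [0,-0.02,0,0,0,0,0]
    - [0,-0.02,0,0,0,0,0]

```text
clock: 19.68
position: [0.4598, -0.0084, 0.0276]
ee_rot: [-0.479, 0.52, -0.52, 0.479]
ft_force: [0.6, 1.0, 0.7]
grip_width: 0.002
```

Request:
send_rows:
  motion:
    - [0,-0.005,0,0,0,0,0]
    - [0,-0.01,0,0,0,0,0]
    - [0,-0.015,0,0,0,0,0]
    - [0,-0.02,0,0,0,0,0]
    - [0,-0.025,0,0,0,0,0]
    - [0,-0.03,0,0,0,0,0]
    - [0,-0.035,0,0,0,0,0]
    - [0,-0.04,0,0,0,0,0]
    - [0,-0.045,0,0,0,0,0]
    - [0,-0.05,0,0,0,0,0]

```text
clock: 20.52
position: [0.4639, 0.041, 0.0276]
ee_rot: [-0.479, 0.521, -0.521, 0.479]
ft_force: [-0.3, -0.1, -0.2]
grip_width: -0.003
```

Run:
```python
from tip import *
c=shot("w18.png"); go(-.087,.17,.0275)
```

```text
t 20.57 now [-0.0882  0.0446] [0.464  0.042  0.0276] shift [-1.254e-01  1.000e-04  1.700e-03] turn [-0.      0.0035 -0.0004] F [-0.7  0.5 -0.7] w -0.003
```

View pics/w18.png

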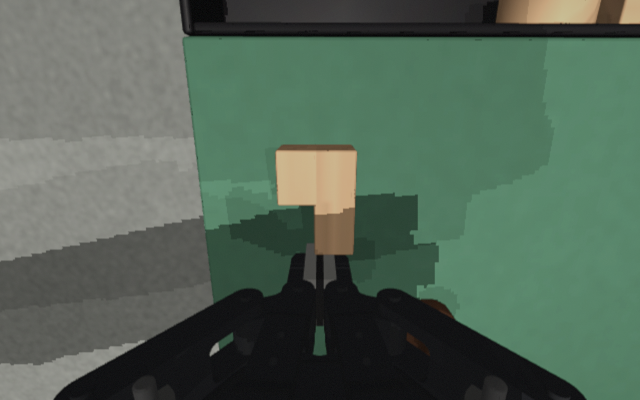

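Still flush. I'll push it over the end.

Request:
send_rows:
  motion:
    - [0,-0.006,0,0,0,0,0]
    - [0,-0.012,0,0,0,0,0]
    - [0,-0.018,0,0,0,0,0]
    - [0,-0.024,0,0,0,0,0]
    - [0,-0.03,0,0,0,0,0]
    - [0,-0.036,0,0,0,0,0]
    - [0,-0.042,0,0,0,0,0]
    - [0,-0.048,0,0,0,0,0]
    - [0,-0.054,0,0,0,0,0]
    - [0,-0.06,0,0,0,0,0]

```text
clock: 21.4
position: [0.4689, 0.1009, 0.0276]
ee_rot: [-0.479, 0.521, -0.521, 0.479]
ft_force: [0.2, 0.8, -0.2]
grip_width: 0.004
```

Request:
send_rows:
  motion:
    - [0,-0.006,0,0,0,0,0]
    - [0,-0.012,0,0,0,0,0]
    - [0,-0.018,0,0,0,0,0]
    - [0,-0.024,0,0,0,0,0]
    - [0,-0.03,0,0,0,0,0]
    - [0,-0.038,0,0,0,0,0]
    - [0,-0.046,0,0,0,0,0]
    - [0,-0.055,0,0,0,0,0]
    - [0,-0.064,0,0,0,0,0]
    - [0,-0.064,0,0,0,0,0]

```text
clock: 22.23
position: [0.4743, 0.1665, 0.0276]
ee_rot: [-0.479, 0.52, -0.52, 0.479]
ft_force: [-1.1, 0.6, 0.7]
grip_width: 0.001
```

Request:
send_rows:
  motion:
    - [0,0,-0.01,0,0,0,0]
    - [0,0,-0.03,0,0,0,0]
    - [0,0,-0.055,0,0,0,0]
    - [0,0,-0.08,0,0,0,0]
    - [0,0,-0.1,0,0,0,0]
    - [0,0,-0.1,0,0,0,0]

```text
clock: 22.73
position: [0.4765, 0.1642, 0.1323]
ee_rot: [0.476, -0.52, 0.521, -0.48]
ft_force: [1.3, 0.6, -0.2]
grip_width: 0.001
```

Run:
```python
from tip import *
c=shot("w19.png"); go(-.087,.17,.0275)
```

```text
t 22.78 now [-0.0871  0.1671] [0.4757 0.164  0.1303] shift [-0.0026  0.1028 -0.0003] turn [-0.0034  0.0014 -0.0027] F [ 0.2  0.5 -1.7] w -0.002
```

View pics/w19.png

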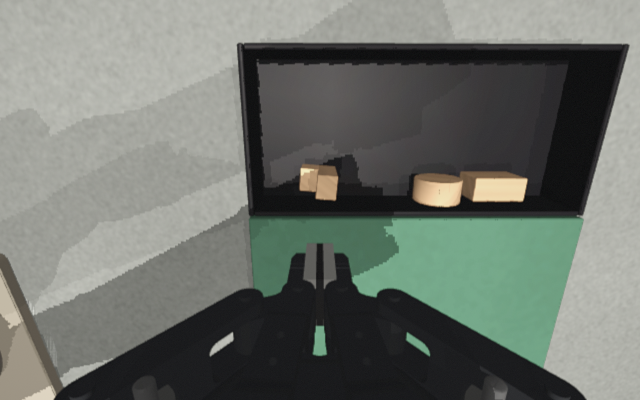

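All three are in the black tray: notched piece at (318,182), disc at (437,190), block at (493,186). I'll move the hand away and check everything.

Request:
send_rows:
  motion:
    - [0,0,-0.02,0,0,0,0]
    - [0,-0.01,-0.04,0,0,0,0]
    - [0,-0.035,-0.06,-0.01,0,0,0]
    - [0,-0.065,-0.06,-0.02,0,0,0]
    - [0,-0.095,-0.06,-0.03,0,0,0]
    - [0,-0.125,-0.06,-0.04,0,0,0]
    - [0,-0.155,-0.06,-0.05,0,0,0]
    - [0,-0.185,-0.06,-0.06,0,0,0]
    - [0,-0.21,-0.06,-0.07,0,0,0]
    - [0,-0.23,-0.06,-0.08,0,0,0]

```text
clock: 23.62
position: [0.4128, 0.4013, 0.1867]
ee_rot: [0.479, -0.52, 0.52, -0.478]
ft_force: [-0.2, -0.4, 0.3]
grip_width: 0.004
```

Request:
send_rows:
  motion:
    - [0,0,0,0,0,0,0]
    - [0,0,0,0,0,0,0]
    - [0,0,0,0,0,0,0]
    - [0,0,0,0,0,0,0]

```text
clock: 23.95
position: [0.4146, 0.3984, 0.1875]
ee_rot: [0.478, -0.521, 0.521, -0.478]
ft_force: [-0.3, 0.3, -1.4]
grip_width: 0.003
```

Run:
```python
from tip import *
from meas import run
c=camera("top"); save(c,"top9.png"); run(c); s=camera("side"); save(s,"s9.png"); run(s)
cv2.imwrite("pics/s9z.png",cv2.resize(s["pixels"][100:340,180:430,::-1],None,fx=2.4,fy=2.4,interpolation=cv2.INTER_CUBIC))
W=world(c); A=(W[...,:2]-C)@np.stack([a,d],1)
m=(abs(A[...,0])<.143)&(A[...,1]>.157)&(A[...,1]<.286)&(W[...,2]>.012)&(c["pixels"][...,0]>90)
n,l,st,ce=cv2.connectedComponentsWithStats(m.astype(np.uint8))
for i in range(1,n):
    if st[i,4]>15: print("tray obj",ce[i].round(),st[i,4],(A[l==i].mean(0)*1000).round(0),"z max",np.percentile(W[l==i][:,2],95).round(3))
o=get_obs(); print(o["clock"],o["position"],o["ft_force"])
```

```text
board ((0.5493464469909668, -0.010485813021659851), (0.2974400222301483, 0.2964836359024048), 85.19499969482422) z 0.06107734263376419
[320. 199.] 75 ztop 0.1032 mean [ 0.5223 -0.008   0.1011] rect [ 0.5215 -0.0081] [0.0236 0.0208] 1.5 V 71.84
board ((0.44481170177459717, 0.012626737356185913), (0.2725606858730316, 0.09341173619031906), 83.94384765625) z 0.06114010742267706
[326. 232.] 204 ztop 0.5668 mean [0.323  0.3724 0.5662] rect [0.3239 0.3732] [0.015  0.0017] 48.5 V 85.32843137254902
tray obj [271. 160.] 107 [ 83. 168.] z max 0.045
tray obj [269. 177.] 80 [ 28. 166.] z max 0.052
tray obj [262. 213.] 80 [-86. 174.] z max 0.058
24.05 [0.41450102 0.39878613 0.18768507] [ 1.00509826 -0.42454137 -0.30809266]
```

View pics/top9.png

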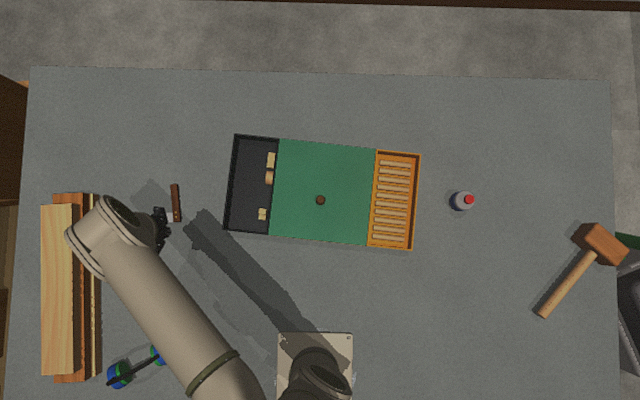

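View pics/s9z.png

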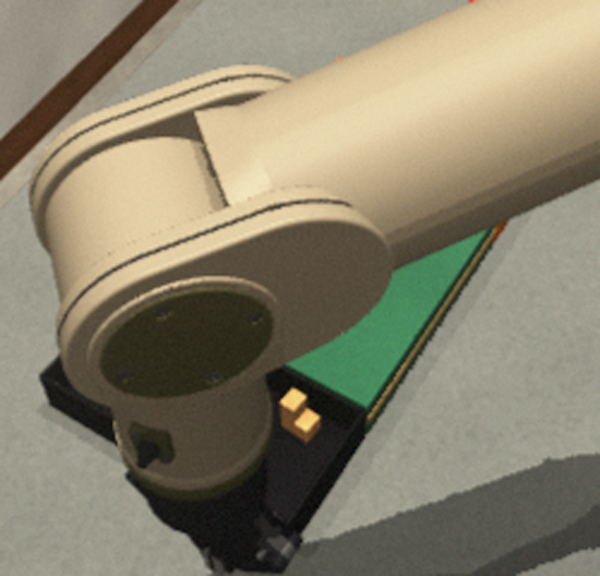

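The top view shows the board clear apart from the knob at (320,200), which hasn't moved, and the three pieces inside the black tray at (271,160), (269,177) and (262,213). The orange tray, bottle and try square are undisturbed. Handing in.

```bash
python3 -c "
from workcell import *
print(hand_in())"
```

```text
the job is handed in; nothing more can be done
None
```

All three pine offcuts are in the black scrap tray, and I handed the job in at about 24 s. I only pushed them along the board with the closed fingers: block first, then disc, then notched piece. The block had to be re-centred part way. The notched piece needed a small nudge to square it up before the final push.

**Last checks:**
- **Offcuts:** the top camera showed all three inside the black tray, with nothing else in it.
- **Knob:** it stands where it was, within 1 mm of the first measurement.
- **Other things:** the orange tray, glue bottle and try square look unchanged in the top view. I didn't measure them.
- **Hand:** it is clear and high, and the force readings stayed near zero while pushing.

**What disagreed or was not checked:**
- **Fingertips:** they were about 40 mm farther back than the reported TCP. The wrist and side cameras agreed on this, and the TCP reading went below the board top with no contact force. I set the sweep height from the cameras.
- **Side camera:** the arm blocked its last view of most of the board, so the final check rests on the top camera. The side view did show one offcut in the tray.
- **How the pieces lie:** they appear to stand on edge in the tray rather than lie flat. The highest point read about 58 mm, right at the rim height.

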